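# Half-strip test exposure of a die blank

## Task

Set up a half-strip test exposure on the exposure unit: lay the smaller metal die blank, the one that fits between the four corner stops, flat on the glass, swing the lid fully down over it, and only then slide the sprung shutter knob towards the front of the unit to the middle mark of its scale, keeping well short of the marks beyond. The shutter springs shut when let go, so the program must finish while still holding the knob at the middle mark. Leave the large blank, the bottle and the cork block where they are.

Things in the scene. Friction and masses are not known exactly. Their poses are not given: they have to be found in the camera images.
- exposure_unit: Grey steel box with a light grey enamelled deck, 222 mm (x) by 178 mm (y), fixed; deck 60 mm above the table. Origin: centre of its underside; x points from its front (robot side) to its back, y to its left, z up. The glass window is at the back left under the open lid; to its right, at y = -60 mm, a slot with the shutter knob runs along x.
- half_mark (a point): Point on the slot's centre line, on the deck, at (-10, -60, 60) mm in the unit's frame: the knob stands here at half travel. On the slot's right five black lines, 20 mm apart along x, mark shut (x = +30 mm), quarter, half (this one, the boldest and longest), three quarters and full (x = -50 mm). The unit's axes.
- window (a point): Centre of the glass (80 by 50 mm), level with the deck, at (30, 30, 60) mm in the unit's frame; the unit's axes. Four dark L-shaped corner stops, 10 mm high, flaring outwards by 4 mm at the top, stand round a place of 94 mm (x) by 64 mm (y) centred here: 2 mm of play each side of the die blank. The middle 60 mm of the two long sides is open for fingers.
- lid (a joint): Hinge of the lid, rad: 0 shut, 1.6 to 1.8 at the start (standing open, leaning back). Stiff: stays where it is left, moving it takes about 0.3 N m and up to 0.16 N m for its weight. Push it from behind near its free edge, forwards and then down. Shut, it covers x = -32 to 96 mm, y = -16 to 76 mm of the unit, top 78 mm above the table; a seated blank clears it by 1 mm.
- lid_hinge (a point): Middle of the hinge axis at the back of the unit, at (100, 30, 70) mm in the unit's frame; the axis runs along the unit's y. The lid reaches 132 mm from it, plus a pull lip of 16 mm, 44 mm wide, at the free edge.
- lid_edge (a point): Middle of the lid's outer face near its free edge, 125 mm from the hinge axis and 8 mm off the plane through it. Its x axis points from the free edge to the hinge, z out of the outer face (up when shut, backwards when open).
- shutter (a joint): Travel of the shutter, m: 0 shut, 0.08 fully open; half is 0.04. It opens towards the unit's front (-x). A spring closes it: about 3.6 N at shut, 8.4 N at half, 13.2 N fully open, and 0.6 N of friction.
- shutter_knob (a point): Black knob on the shutter, 18 mm diameter, 33 mm high, free all round, that slides along the slot; this point is the centre of its underside, 1.5 mm above the deck; the unit's axes.
- die_blank: Smaller metal die blank, a flat plate of 90 mm (x) by 60 mm (y) by 7 mm, about 66 g, grey upper side; lies on the table already the right way up; either way round fits. Origin: centre of its underside.
- large_blank: The larger die blank, 110 by 80 by 7 mm, too big for the stops; not to be used. Origin: centre of its underside.
- solvent_bottle: Flat clear bottle with a black cap, 31 by 57 by 138 mm, standing; origin at the centre of its underside.
- cork_block: Cork sanding block, 60 by 100 by 34 mm; origin at the centre of its underside.
Mind the look-alikes: they are no part of the job. Leave any black look-alike of the die_blank alone.

How it is judged:
By the outcome, as a careful person would: the job done as asked, in the order asked, and still so for the second after the job is handed in, while the arm keeps its last pose, push and grip.
It also fails if it takes over 72 s, if anything falls off the work surface, if the arm or the gripper's body presses on something with over 40 N, if the wrist force passes 120 N, or if a joint passes its speed limit or range.

## Robot

A 6-joint arm with a two-finger parallel gripper is mounted at the origin on the work surface; the furniture and walls round the work are solid. World frame = base frame: x ahead of the robot, y to its left, z up, the work surface at z = 0. Lengths are in mm, angles in rad, forces in N, time in s.
With the tool pointing down it reaches from about 425 to 925 mm from the base axis. Payload 12.5 kg.
Tool frame: the origin (TCP) lies at the very end of the fingers, on their centre line; the grasp point (between the pads) lies bot.grasp_offset behind it (bot.grasp_offset is the distance from the TCP to the grasp point, in mm); z points along the fingers, y is the line along which they close (so a half turn about z gives the same grasp; the last joint's range is limited). The gripper opens to 85 mm and grips with 20 to 120 N. Pads are 22 mm wide; open, the fingers measure 114 mm over their backs; the gripper's body (76 mm by 85 mm) begins 54 mm behind the grasp point. The pads swing forward as they close: fully open they stand 13 mm farther back than shut.
Start: joints at [1.201, 0.491, 1.559, -0, 1.092, -0.106], TCP at [162.951, 603.4, 231.327] pointing down, gripper open.
Joint ranges: [-3.1, 3.1], [-0.84, 2.19], [0.05, 2.79], [-1.13, 4.28], [0.06, 2.93], [-2.69, 2.69]. Speed limits (rad/s): [2.22, 2.22, 2.79, 3.14, 3.14, 3.14].

## Interface

Orientations are given as a unit quaternion [w, x, y, z].
In Python, from rig import bot, imaging gives the robot as it stands.
- The arm moves only by the tool drive_tool, never from a script. Its argument "targets" is a list of rows, each a list of 4 numbers: the shift along the world's x, y, z in m, then the turn about the world's z in rad. In form: [[dx, dy, dz, roll], ...]. A call has 1 to 12 rows; each row is the pose to reach, as a shift and turn from the pose commanded when the call began; what a row does not reach only later rows make up. A row lasts 1/8 s, in which the tool goes at most 62.5 mm and 10.7 degrees, less where a joint would pass 70% of its speed; a pose out of reach is approached as far as the arm can. A call with a gripper value outside its range is refused whole. "fingers" is the finger opening in m, from 0 to 0.0854, set as the call begins (left out, the last holds). The fingers move at their own pace and stop on an object; "grip_force" is the grip in N (left out, the last holds). Time passes only in rows, so rows that repeat a pose let the fingers close. It gives the time, the measured TCP pose, the force, the opening and the grip force at its end, in the units of the state.
- bot.state(): the state, without advancing time (a new reading comes with each control period).
- imaging.snapshot(name): name is "scene" or "top" or "wrist"; returns a dict with "img" (384x512x3 uint8, red, green, blue), "range_z" (384x512 float32, mm along the optical axis (not along the pixel's ray), 0 where there is no reading), "mtx" (3x3 intrinsics, pixels), "extrinsics" (4x4, takes a point from camera to world coordinates). Camera axes: x right, y down, z forward; pixel columns grow to the right and rows downward; lengths in mm; the calibration is good to about 2 mm. The wrist camera is an equidistant fisheye: a pixel r from the principal point sees the ray r / f radians off the axis. A picture is of the moment at which its call begins.
- bot.close_job(): hands the job in; it is judged then, once.
The state is a dict: "t": time; "joints": joint angles; "joint_vel": joint speeds; "joint_efforts": joint torques, N m; "tcp_pos": TCP position; "tcp_rot": TCP orientation; "wrist_force": force on the tool from outside, world axes, zero at the start; "moment": the same for the moment, N m; "width": finger opening in mm; "gripper_force": force on a finger pad.
Only numpy, scipy, OpenCV 4.12 (cv2) and the standard library are available. Lean on these libraries where they do the work, as an engineer would, in place of code of your own. Each camera call takes 0.05 s, during which the arm holds its last target. There are 200 camera calls.

## Working session

There is one attempt and no reset: what is moved stays moved. The work goes in short steps, Python scripts to look and compute and a tool call to move; the robot and the scene stay as the last step left them, time stands still between calls to the robot, and variables do not carry over. Pictures are saved under pics/ and viewed, at most 13 in all, crops included, and the job is handed in when it is done.

Besides the shell and the picture viewer there is one more tool, called after "Call:" in YAML: its name, and indented under it one key for each argument. drive_tool: Moves the arm, as the interface text tells. Its arguments: {"type":"object","properties":{"targets":{"type":"array"},"fingers":{"type":"number"},"grip_force":{"type":"number"}},"required":["targets"]}

```bash
mkdir -p pics; ls
cat > h.py <<'E'
import numpy as np,cv2
from rig import bot,imaging
def snap(n,f=None):
    s=imaging.snapshot(n)
    if f: cv2.imwrite('pics/'+f,s['img'][:,:,::-1])
    return s
def ray(s,u,v):
    K=s['mtx'];T=np.array(s['extrinsics']);d=np.array([(u-K[0][2])/K[0][0],(v-K[1][2])/K[1][1],1.]);return T[:3,3],T[:3,:3]@d
def onz(s,u,v,z):
    o,d=ray(s,u,v);return o+d*(z-o[2])/d[2]
def proj(s,p):
    T=np.linalg.inv(np.array(s['extrinsics']));c=T[:3,:3]@np.array(p)+T[:3,3];q=np.array(s['mtx'])@c;return q[:2]/q[2]
def cloud(s):
    z=s['range_z'];K=s['mtx'];T=np.array(s['extrinsics']);v,u=np.mgrid[:z.shape[0],:z.shape[1]]
    c=np.stack([(u-K[0][2])/K[0][0]*z,(v-K[1][2])/K[1][1]*z,z],-1);return c@T[:3,:3].T+T[:3,3]
E
python3 - <<'E'
from h import *
a=snap('top','top.png');b=snap('scene','scene.png')
for s in (a,b): print(s['mtx'],np.round(s['extrinsics'],3))
print(bot.grasp_offset,bot.state())
np.savez('s0.npz',ta=a['range_z'],ti=a['img'],ra=b['range_z'],ri=b['img'])
E
```

```text
pics
[[445.30303003   0.         256.02877796]
 [  0.         445.30303003 193.87803397]
 [  0.           0.           1.        ]] [[-1.000000e-03 -9.950000e-01  1.030000e-01  2.318730e+02]
 [-1.000000e+00 -1.000000e-03 -1.100000e-02 -1.518890e+02]
 [ 1.100000e-02 -1.030000e-01 -9.950000e-01  1.627838e+03]
 [ 0.000000e+00  0.000000e+00  0.000000e+00  1.000000e+00]]
[[441.85249808   0.         257.20774574]
 [  0.         441.85249808 190.73341757]
 [  0.           0.           1.        ]] [[ 7.59000e-01 -4.55000e-01  4.65000e-01 -2.94329e+02]
 [-6.51000e-01 -5.37000e-01  5.37000e-01 -9.49928e+02]
 [ 6.00000e-03 -7.10000e-01 -7.04000e-01  1.13739e+03]
 [ 0.00000e+00  0.00000e+00  0.00000e+00  1.00000e+00]]
18.700000000000003 {'t': 0.1, 'joints': array([ 1.20138159e+00,  4.91521674e-01,  1.55939159e+00,  5.65713493e-06,
        1.09168621e+00, -1.05593976e-01]), 'joint_vel': array([-0.00118748, -0.00273222, -0.0002567 , -0.00036678,  0.0006453 ,
        0.00120725]), 'joint_efforts': array([ 2.93252495e-03, -6.19454241e+01, -2.62023479e+01, -1.19296624e-04,
        2.97133447e-03,  2.90149148e-05]), 'tcp_pos': array([162.88412095, 603.19944276, 230.7711964 ]), 'tcp_rot': array([-1.20881028e-04,  1.31529441e-01,  9.91312137e-01, -4.88691495e-04]), 'wrist_force': array([-0.68470853,  0.18472679, -0.18011268]), 'moment': array([-0.02536873, -0.04080342, -0.00456408]), 'gripper_force': 0.0, 'width': 85.57682656963192}
```

View pics/top.png

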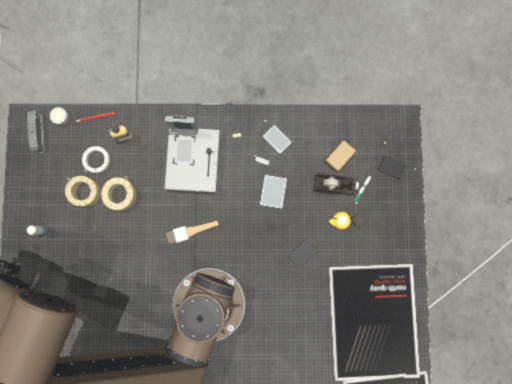

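View pics/scene.png

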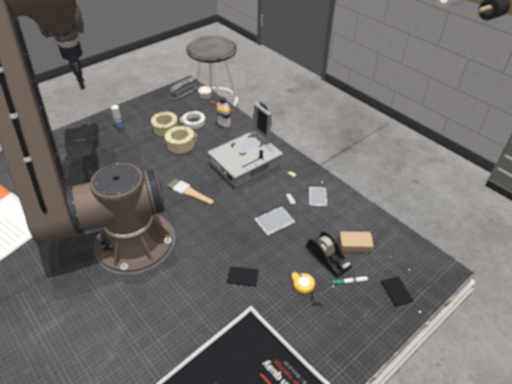

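Top view: the unit is at about (192,160). Two grey plates lie at (277,138) and (273,192), and the black look-alikes are at (391,167) and (303,250). The knob is at about (209,152). Next I measure the plates and the deck, and enlarge a crop to confirm.

Run:
```python
from h import *
s=snap('top');im=s['img'];hsv=cv2.cvtColor(im,cv2.COLOR_RGB2HSV)
m=((im.min(2)>115)).astype(np.uint8)
n,l,st,c=cv2.connectedComponentsWithStats(m)
for i in range(1,n):
    x,y,w,h,a=st[i]
    if a>150 and 130<c[i][0]<400 and 100<c[i][1]<240:
        cn=cv2.findContours((l==i).astype(np.uint8),cv2.RETR_EXTERNAL,cv2.CHAIN_APPROX_NONE)[0][0].reshape(-1,2)
        z=60 if 160<c[i][0]<225 else 7
        p=np.array([onz(s,u,v,z)[:2] for u,v in cn],np.float32)
        print(np.round(c[i]),a,cv2.minAreaRect(p), im[l==i].mean(0))
# range of deck
P=cloud(s)
for u,v in [(180,180),(277,138),(273,192),(240,210),(209,152),(180,120)]: print(u,v,np.round(P[v,u]))
cv2.imwrite('pics/crop.png',cv2.resize(im[100:215,155:300,::-1],None,fx=5,fy=5,interpolation=cv2.INTER_CUBIC))
```

```text
[320. 116.] 80303 ((435.4812316894531, -178.90399169921875), (1422.0850830078125, 1958.4017333984375), 0.328921914100647) [163.7032863  163.33500616 156.48243528]
[179. 119.] 189 ((666.9368286132812, 107.35763549804688), (108.0157470703125, 25.47355842590332), 86.69683837890625) [163.96825397 169.22751323 167.47089947]
[277. 139.] 547 ((608.5360107421875, -237.33486938476562), (119.32784271240234, 103.2620849609375), 40.17258071899414) [184.20109689 188.45155393 186.3345521 ]
[192. 160.] 3220 ((521.1558837890625, 59.66386795043945), (188.29061889648438, 231.6666717529297), 86.71002197265625) [212.17080745 212.64596273 206.18354037]
[341. 155.] 446 ((545.6116333007812, -484.20281982421875), (62.686767578125, 103.76589965820312), 47.14976501464844) [223.51345291 196.78475336 154.84753363]
[273. 191.] 772 ((409.80621337890625, -232.09588623046875), (89.2457504272461, 118.84258270263672), 80.50464630126953) [193.81476684 199.5738342  197.76683938]
[187. 232.] 504 ((265.65625, 54.49897766113281), (53.44038391113281, 184.4437713623047), 16.007083892822266) [219.53174603 205.98214286 181.48809524]
180 180 [443. 100.  62.]
277 138 [ 610. -248.   -0.]
273 192 [ 407. -232.    2.]
240 210 [ 341. -111.   -1.]
209 152 [538.  -4.  89.]
180 120 [622.  81. 203.]
```

View pics/crop.png

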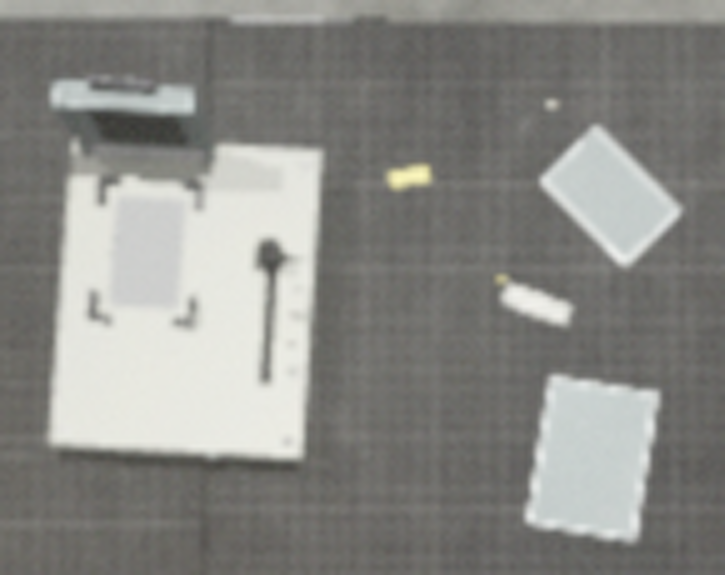

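The grey plate at (277,139) fits 90x60 and is the target. The grey plate at (273,192) is the large blank, and the two black plates are the look-alikes. I'll move above the small one now.

Call:
drive_tool:
  targets:
    - [0.06,-0.05,0.06,-0.17]
    - [0.11,-0.09,0.1,-0.35]
    - [0.15,-0.14,0.1,-0.52]
    - [0.19,-0.19,0.1,-0.7]
    - [0.23,-0.23,0.1,-0.87]
    - [0.27,-0.27,0.1,-1.05]
    - [0.3,-0.32,0.1,-1.22]
    - [0.33,-0.37,0.1,-1.4]
    - [0.36,-0.42,0.1,-1.57]
    - [0.38,-0.47,0.1,-1.74]
    - [0.39,-0.53,0.1,-1.92]
    - [0.4,-0.59,0.1,-2.094]

```text
t: 1.65
tcp_pos: [561.8, 19.0, 331.1]
tcp_rot: [-0.0, 0.925, 0.379, -0.0]
wrist_force: [0.8, 0.4, -0.4]
width: 85.4
gripper_force: 0.0
```

Call:
drive_tool:
  targets:
    - [0.01,-0.06,0,0]
    - [0.02,-0.12,-0.01,0]
    - [0.03,-0.18,-0.02,0]
    - [0.04,-0.23,-0.03,0]
    - [0.042,-0.262,-0.08,0]
    - [0.042,-0.262,-0.1,0]
    - [0.042,-0.262,-0.1,0]
    - [0.042,-0.262,-0.1,0]
  fingers: 0.078

```text
t: 2.65
tcp_pos: [604.1, -240.7, 232.5]
tcp_rot: [0.001, 0.924, 0.382, 0.0]
wrist_force: [-0.3, 0.1, 1.2]
width: 78.0
gripper_force: 0.0
```

Run:
```python
from h import *
s=snap('wrist','w1.png');print(np.round(s['mtx'],1),np.round(s['extrinsics'],3));print(bot.state())
t=snap('top');im=t['img'];v=im.min(2)
T=cv2.resize(im[100:200,155:230,::-1],None,fx=6,fy=6,interpolation=cv2.INTER_CUBIC);cv2.imwrite('pics/tu.png',T)
cv2.imwrite('pics/top2.png',im)
np.savez('top2.npz',img=im,z=t['range_z'])
```

```text
[[297.3   0.  257.1]
 [  0.  297.3 194.8]
 [  0.    0.    1. ]] [[ 7.07000e-01 -6.79000e-01 -1.99000e-01  6.53150e+02]
 [-7.08000e-01 -6.78000e-01 -1.98000e-01 -1.91123e+02]
 [-0.00000e+00  2.81000e-01 -9.60000e-01  3.74964e+02]
 [ 0.00000e+00  0.00000e+00  0.00000e+00  1.00000e+00]]
{'t': 2.7, 'joints': array([-4.80636888e-01,  5.25439495e-01,  1.49193644e+00, -1.28195974e-05,
        1.12214737e+00,  3.05729683e-01]), 'joint_vel': array([-0.0008381 , -0.00612856,  0.00226624,  0.00075793, -0.00366605,
       -0.00169508]), 'joint_efforts': array([-3.47056389e-01, -6.34730029e+01, -2.63673520e+01, -7.12630019e-03,
       -1.26425784e-03,  7.42732773e-04]), 'tcp_pos': array([ 604.11092272, -240.67875583,  232.7662006 ]), 'tcp_rot': array([7.96445280e-04, 9.24063166e-01, 3.82238401e-01, 6.60501116e-04]), 'wrist_force': array([-0.61555272,  0.4344413 , -0.30465808]), 'moment': array([0.02081611, 0.0050695 , 0.03901699]), 'gripper_force': 0.0, 'width': 78.1792165827899}
```

View pics/w1.png

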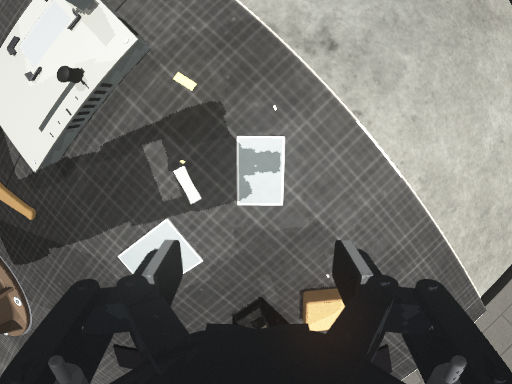

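The wrist view shows the small blank at (261,171), square to the fingers, with the large blank at (160,250). I'll measure both the blank and the unit.

```bash
cat >> h.py <<'E'
def frays(s,uv):
    K=s['mtx'];T=np.array(s['extrinsics']);q=(np.asarray(uv,float)-[K[0][2],K[1][2]])/K[0][0]
    r=np.linalg.norm(q,axis=1,keepdims=True)+1e-9
    d=np.hstack([q/r*np.sin(r),np.cos(r)]);return T[:3,3],d@T[:3,:3].T
def fonz(s,uv,z):
    o,d=frays(s,uv);return o+d*((z-o[2])/d[:,2])[:,None]
def fproj(s,P):
    T=np.linalg.inv(np.array(s['extrinsics']));c=np.asarray(P)@T[:3,:3].T+T[:3,3]
    th=np.arctan2(np.hypot(c[:,0],c[:,1]),c[:,2]);ph=np.arctan2(c[:,1],c[:,0]);f=s['mtx'][0][0]
    return np.c_[s['mtx'][0][2]+f*th*np.cos(ph),s['mtx'][1][2]+f*th*np.sin(ph)]
def blobs(m,amin=300):
    n,l,st,c=cv2.connectedComponentsWithStats(m.astype(np.uint8))
    for i in range(1,n):
        if st[i][4]>amin:
            yield c[i],st[i][4],cv2.findContours((l==i).astype(np.uint8),cv2.RETR_EXTERNAL,cv2.CHAIN_APPROX_NONE)[0][0].reshape(-1,2)
E
python3 - <<'E'
from h import *
s=snap('wrist');im=s['img']
for c,a,cn in blobs(im.min(2)>110,500):
    if 200<c[0]<330 and 100<c[1]<240: print(c,a,cv2.minAreaRect(fonz(s,cn,7)[:,:2].astype(np.float32)))
t=snap('top')
for c,a,cn in blobs(t['img'].min(2)>150,1500):
    if abs(c[0]-192)<15 and abs(c[1]-160)<15:
        w=np.array([onz(t,u,v,60)[:2] for u,v in cn]); print(a,cv2.minAreaRect(w.astype(np.float32)))
        # edges: front (min x), right(min y), left(max y)
        yaw=np.deg2rad(-3.5)
        for k in range(2):
            R=np.array([[np.cos(yaw),-np.sin(yaw)],[np.sin(yaw),np.cos(yaw)]]);q=w@R
            f=q[(q[:,0]<q[:,0].min()+6)];f=f[(f[:,1]>q[:,1].min()+15)&(f[:,1]<q[:,1].max()-15)]
            r=q[(q[:,1]<q[:,1].min()+6)&(q[:,0]>q[:,0].min()+15)&(q[:,0]<q[:,0].max()-15)]
            lft=q[(q[:,1]>q[:,1].max()-6)&(q[:,0]>q[:,0].min()+15)&(q[:,0]<q[:,0].max()-80)]
            a1=-np.polyfit(f[:,1],f[:,0],1)[0];a2=np.polyfit(r[:,0],r[:,1],1)[0];a3=np.polyfit(lft[:,0],lft[:,1],1)[0]
            print('yaws',np.rad2deg(yaw+np.arctan([a1,a2,a3])));yaw+=np.arctan(np.mean([a1,a2]))
        print('front',f[:,0].mean(),'r',r[:,1].mean(),'l',lft[:,1].mean(),'back',q[:,0].max(),np.rad2deg(yaw))
        cc=R@[f[:,0].mean()+111,(r[:,1].mean()+lft[:,1].mean())/2];print('centre',cc)
E
python3 - <<'E'
from h import *
s=snap('wrist');im=s['img']
for th in (90,120,140):
  for c,a,cn in blobs(im[130:215,225:300].min(2)>th,300):
    r=cv2.minAreaRect(fonz(s,cn+[225,130],7)[:,:2].astype(np.float32));print(th,c+[225,130],a,r)
t=snap('top');print([ (np.round(c),a) for c,a,_ in blobs(t['img'].min(2)>150,800)])
t['img']=np.load('s0.npz')['ti']
for th in (150,175):
 for c,a,cn in blobs(t['img'].min(2)>th,1500):
    if abs(c[0]-192)<15 and abs(c[1]-160)<15:
        w=np.array([onz(t,u,v,60)[:2] for u,v in cn]); print(th,a,cv2.minAreaRect(w.astype(np.float32)))
        yaw=np.deg2rad(-3.5)
        for k in range(2):
            R=np.array([[np.cos(yaw),-np.sin(yaw)],[np.sin(yaw),np.cos(yaw)]]);q=w@R
            f=q[(q[:,0]<q[:,0].min()+6)];f=f[(f[:,1]>q[:,1].min()+15)&(f[:,1]<q[:,1].max()-15)]
            r=q[(q[:,1]<q[:,1].min()+6)&(q[:,0]>q[:,0].min()+15)&(q[:,0]<q[:,0].max()-15)]
            lft=q[(q[:,1]>q[:,1].max()-6)&(q[:,0]>q[:,0].min()+15)&(q[:,0]<q[:,0].max()-80)]
            a1=-np.polyfit(f[:,1],f[:,0],1)[0];a2=np.polyfit(r[:,0],r[:,1],1)[0];a3=np.polyfit(lft[:,0],lft[:,1],1)[0]
            print('yaws',np.rad2deg(yaw+np.arctan([a1,a2,a3])));yaw+=np.arctan(np.mean([a1,a2]))
        print('front',f[:,0].mean(),'r',r[:,1].mean(),'l',lft[:,1].mean(),'back',q[:,0].max(),np.rad2deg(yaw))
        print('centre',R@[f[:,0].mean()+111,(r[:,1].mean()+lft[:,1].mean())/2])
E
```

```text
90 [266.52263744 172.7107438 ] 5566 ((601.8143920898438, -251.47027587890625), (110.11314392089844, 97.93526458740234), 44.921260833740234)
120 [261.68570632 170.80774589] 3589 ((605.3324584960938, -255.30250549316406), (108.05219268798828, 83.54866027832031), 46.72306442260742)
140 [260.2982929  170.17100928] 3339 ((601.8356323242188, -248.1228485107422), (89.73796081542969, 60.8503303527832), 44.904449462890625)
[(array([66., 54.]), np.int32(14453)), (array([366.,  87.]), np.int32(48673)), (array([195., 147.]), np.int32(1441)), (array([376., 328.]), np.int32(1366)), (array([458., 365.]), np.int32(1848)), (array([111., 373.]), np.int32(1464))]
150 2896 ((519.7766723632812, 59.59278106689453), (181.70233154296875, 225.48049926757812), 86.822998046875)
yaws [-3.12874561 -3.07169418 -2.82449685]
yaws [-3.06763967 -3.07156677 -2.8242415 ]
front 404.7194510713296 r -1.1478736980422801 l 176.81750084006612 back 628.4318561699882 -3.0696032160382987
centre [519.71501541  59.81479285]
175 2759 ((519.78466796875, 59.66604995727539), (178.84518432617188, 223.4314727783203), 86.80894470214844)
yaws [-3.17792695 -3.18560594 -3.4321956 ]
yaws [-3.17773268 -3.18550586 -3.43194812]
front 405.87549062104836 r 0.6374162282152335 l 176.22502186212623 back 627.3779835987058 -3.181619267704419
centre [520.98698109  59.60636578]
```

Call:
drive_tool:
  targets:
    - [-0.002,-0.007,-0.06,0]
    - [-0.002,-0.007,-0.12,0]
    - [-0.002,-0.007,-0.17,0]
    - [-0.002,-0.007,-0.2,0]
    - [-0.002,-0.007,-0.218,0]
    - [-0.002,-0.007,-0.222,0]
    - [-0.002,-0.007,-0.222,0]
  fingers: 0.072

```text
t: 3.82
tcp_pos: [602.1, -248.1, 10.3]
tcp_rot: [0.001, 0.924, 0.382, 0.0]
wrist_force: [0.2, -0.4, -0.0]
width: 71.8
gripper_force: 0.0
```

Run:
```python
from h import *
s=snap('wrist','w2.png');print(bot.state()['tcp_pos'])
```

```text
[ 602.20177401 -248.22069249   10.58602493]
```

View pics/w2.png

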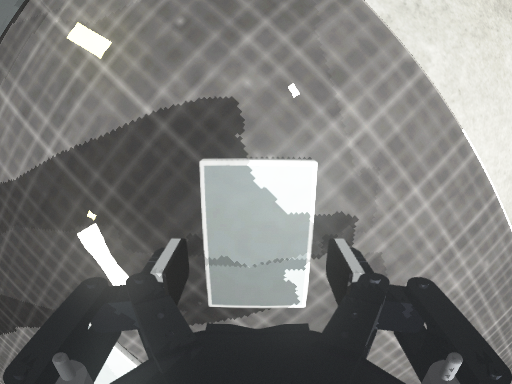

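The blank spans (203–316, 160–306) and sits centred between the pads. Lowering now.

Call:
drive_tool:
  targets:
    - [0,0,-0.004,0]
    - [0,0,-0.008,0]
    - [0,0,-0.01,0]
    - [0,0,-0.011,0]
    - [0,0,-0.011,0]

```text
t: 4.5
tcp_pos: [601.6, -247.9, -1.8]
tcp_rot: [-0.0, 0.924, 0.382, -0.0]
wrist_force: [-1.1, -0.7, -0.2]
width: 72.0
gripper_force: 0.0
```

Call:
drive_tool:
  targets:
    - [0,0,0,0]
    - [0,0,0,0]
    - [0,0,0,0]
    - [0,0,0,0]
  fingers: 0.05
  grip_force: 40

```text
t: 5.0
tcp_pos: [601.7, -248.0, -1.1]
tcp_rot: [0.0, 0.924, 0.382, 0.0]
wrist_force: [-1.8, 1.1, 5.3]
width: 58.2
gripper_force: 42.3
```

Call:
drive_tool:
  targets:
    - [0,0,0.02,0]
    - [0,0,0.06,0]
    - [0,0,0.11,0]
    - [0,0,0.16,0.15]
    - [-0.02,0.01,0.17,0.33]
    - [-0.04,0.04,0.17,0.5]
    - [-0.06,0.07,0.17,0.67]
    - [-0.07,0.1,0.17,0.85]
    - [-0.08,0.13,0.17,1.02]
    - [-0.08,0.16,0.17,1.2]
    - [-0.08,0.19,0.17,1.37]
    - [-0.08,0.22,0.17,1.55]

```text
t: 6.5
tcp_pos: [521.6, -27.0, 169.5]
tcp_rot: [0.001, 0.39, 0.921, 0.0]
wrist_force: [-0.7, 0.4, -0.3]
width: 58.1
gripper_force: 43.1
```

Call:
drive_tool:
  targets:
    - [0,0.03,0,0.17]
    - [0,0.05,0,0.35]
    - [0,0.08,0,0.52]
    - [0.01,0.1,0,0.7]
    - [0.03,0.116,-0.01,0.752]
    - [0.03,0.116,-0.03,0.752]
    - [0.03,0.116,-0.05,0.752]
    - [0.03,0.116,-0.05,0.752]
    - [0.03,0.116,-0.05,0.752]

```text
t: 7.62
tcp_pos: [552.0, 88.0, 119.5]
tcp_rot: [0.001, 0.028, 1.0, 0.0]
wrist_force: [0.0, -0.1, -1.0]
width: 58.1
gripper_force: 43.1
```

Run:
```python
from h import *
s=snap('wrist','w3.png');print(bot.state()['tcp_pos'],bot.state()['tcp_rot'],bot.state()['width'],np.round(s['extrinsics'],3))
```

```text
[552.05761333  88.02436794 119.57145707] [8.24554032e-04 2.79442394e-02 9.99609138e-01 9.92268168e-05] 57.66170701307907 [[ 5.50000e-02  9.58000e-01  2.80000e-01  4.79437e+02]
 [ 9.98000e-01 -5.40000e-02 -1.40000e-02  9.11670e+01]
 [ 1.00000e-03  2.80000e-01 -9.60000e-01  2.61899e+02]
 [ 0.00000e+00  0.00000e+00  0.00000e+00  1.00000e+00]]
```

View pics/w3.png

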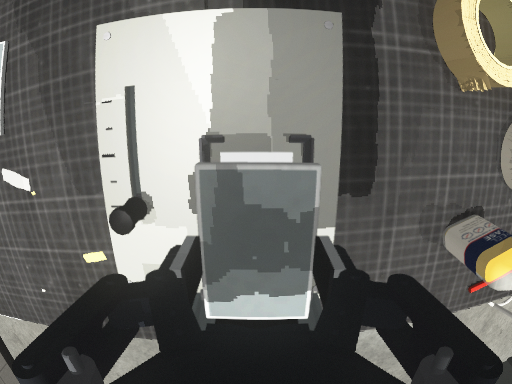

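The view shows the unit's front corners at about (97,22) and (343,12), the front stops near (205,140) and (302,140), the half mark at (109,155) and the held blank's front edge at (196–321,166). I'll turn these into positions.

Run:
```python
from h import *
s=snap('wrist');im=s['img']
pts={'FR':(97,22),'FL':(343,12),'slotF':(129,87),'half_in':(115,155.5),'shut':(117,206),'full':(111,101.5)}
W={k:fonz(s,[v],60)[0][:2] for k,v in pts.items()}
for k in W: print(k,np.round(W[k],1))
d=W['FL']-W['FR'];print(np.linalg.norm(d),'yaw',np.rad2deg(np.arctan2(-d[0],d[1])))
p=fonz(s,[(196,166),(321,166)],127)[:,:2];d=p[1]-p[0];print('plate front',p,np.linalg.norm(d),np.rad2deg(np.arctan2(-d[0],d[1])),'mid',p.mean(0))
# stop dark pixels
g=im.max(2)[125:165,192:325];yy,xx=np.where(g<70)
print(xx.min()+192,xx.max()+192,yy.min()+125)
cv2.imwrite('pics/c3.png',cv2.resize(im[115:215,85:335,::-1],None,fx=3.2,fy=3.2,interpolation=cv2.INTER_CUBIC))
# unit frame estimate from top, projected
yaw=np.deg2rad(-3.15);R=np.array([[np.cos(yaw),-np.sin(yaw)],[np.sin(yaw),np.cos(yaw)]]);c=np.array([520.3,59.7])
def U(x,y,z): return np.r_[c+R@[x,y],z]
q={'FR':U(-111,-89,60),'FL':U(-111,89,60),'half':U(-10,-60,60),'stopFRin':U(-17,-2,60),'stopFLin':U(-17,62,60),'glassF1':U(-10,5,60),'glassF2':U(-10,55,60)}
for k,v in q.items(): print(k,np.round(v[:2],1),np.round(fproj(s,[v])[0],1))
```

```text
FR [398.2 -23.2]
FL [409.9 154.9]
slotF [453.9   1.9]
half_in [502.3 -15.2]
shut [541.4 -20.7]
full [462.2 -13.7]
178.54190988172738 yaw -3.764624981451692
plate front [[503.25378588  61.40201977]
 [506.49252222 119.80642073]] 58.49413188674741 -3.1740084455535134 mid [504.87315405  90.60422025]
204 313 136
FR [404.6 -23.1] [97.1 29.7]
FL [414.4 154.7] [343.2  17.7]
half [5.07e+02 3.00e-01] [134.2 159.9]
stopFRin [503.2  58.6] [211.4 148. ]
stopFLin [506.7 122.5] [304.5 147.9]
glassF1 [510.6  65.2] [221.7 157.9]
glassF2 [513.3 115.2] [294.2 157.8]
```

View pics/c3.png

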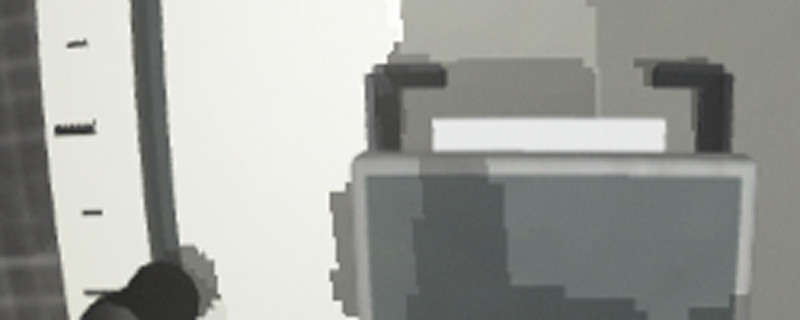

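Call:
drive_tool:
  targets:
    - [-0.003,-0.001,-0.015,0]
    - [-0.003,-0.001,-0.03,0]
    - [-0.003,-0.001,-0.041,0]
    - [-0.003,-0.001,-0.041,0]
    - [-0.003,-0.001,-0.041,0]

```text
t: 8.35
tcp_pos: [548.8, 87.1, 77.5]
tcp_rot: [0.0, 0.028, 1.0, 0.0]
wrist_force: [0.6, -0.1, -0.0]
width: 57.6
gripper_force: 43.1
```

Run:
```python
from h import *
s=snap('wrist');im=s['img'];print(bot.state()['tcp_pos'])
cv2.imwrite('pics/c4.png',cv2.resize(im[100:330,140:380,::-1],None,fx=2.6,fy=2.6,interpolation=cv2.INTER_CUBIC))
```

```text
[548.89046227  87.09372886  77.67678876]
```

View pics/c4.png

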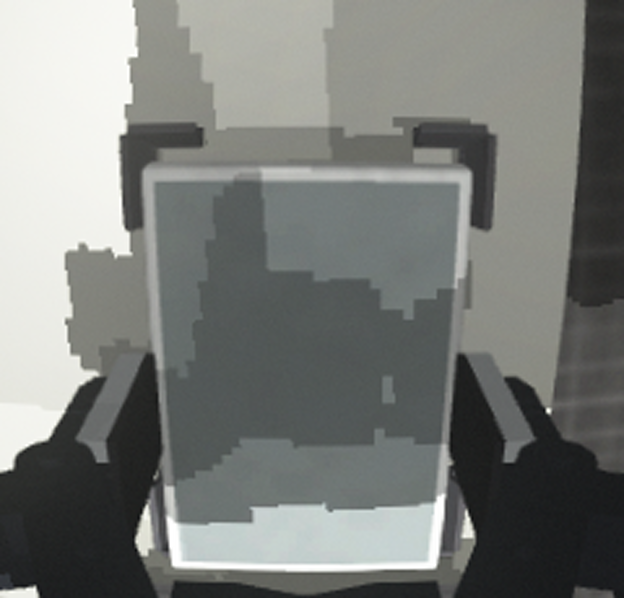

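Run:
```python
from h import *
s=snap('wrist')
f=lambda u,v,z: np.round(fonz(s,[(140+u/2.6,100+v/2.6)],z)[0],1)
print('plate front top L,R',f(143,166,85),f(471,166,85)); print('plate back',f(172,570,85),f(438,570,85))
print('stop inner base',f(165,148,60),f(455,148,60),'stop outer top edge front',f(123,126,70),f(495,126,70))
z=s['range_z'];print(z[100+300//26*10,256],z[90,250])
```

```text
plate front top L,R [499.1  60.   85. ] [502.3 119.   85. ]
plate back [589.8  54.2  85. ] [593.1 114.   85. ]
stop inner base [499.7  59.6  60. ] [503.1 120.8  60. ] stop outer top edge front [493.2  53.4  70. ] [497.3 127.2  70. ]
141.58351 150.92438
```

Call:
drive_tool:
  targets:
    - [0.0025,0.0004,-0.002,0]
    - [0.0025,0.0004,-0.006,0]
    - [0.0025,0.0004,-0.01,0]
    - [0.0025,0.0004,-0.013,0]
    - [0.0025,0.0004,-0.015,0]
    - [0.0025,0.0004,-0.0165,0]
    - [0.0025,0.0004,-0.0165,0]

```text
t: 9.32
tcp_pos: [551.1, 87.5, 60.8]
tcp_rot: [-0.0, 0.028, 1.0, 0.0]
wrist_force: [-0.0, 1.2, -1.6]
width: 58.4
gripper_force: 43.1
```

Call:
drive_tool:
  targets:
    - [0,0,-0.001,0]
    - [0,0,-0.0015,0]
    - [0,0,-0.0015,0]

```text
t: 9.7
tcp_pos: [551.1, 87.5, 59.3]
tcp_rot: [0.0, 0.028, 1.0, 0.0]
wrist_force: [0.1, -0.2, -0.5]
width: 58.3
gripper_force: 43.1
```

Call:
drive_tool:
  targets:
    - [0,0,-0.0008,0]
    - [0,0,-0.0012,0]
    - [0,0,-0.0012,0]

```text
t: 10.07
tcp_pos: [551.2, 87.5, 58.8]
tcp_rot: [0.0, 0.028, 1.0, 0.0]
wrist_force: [-2.4, -0.3, 8.9]
width: 58.1
gripper_force: 44.2
```

Call:
drive_tool:
  targets:
    - [0,0,0,0]
    - [0,0,0,0]
    - [0,0,0.002,0]
    - [0,0,0.004,0]
  fingers: 0.075

```text
t: 10.58
tcp_pos: [551.1, 87.5, 62.2]
tcp_rot: [-0.0, 0.028, 1.0, 0.0]
wrist_force: [0.2, -0.0, 0.3]
width: 75.1
gripper_force: 0.0
```

Run:
```python
from h import *
s=snap('wrist');im=s['img'];print(bot.state()['tcp_pos'],bot.state()['wrist_force'])
cv2.imwrite('pics/c5.png',cv2.resize(im[100:330,140:380,::-1],None,fx=2.6,fy=2.6,interpolation=cv2.INTER_CUBIC))
```

```text
[551.26043965  87.47088791  62.46747202] [0.05216827 0.91233059 0.08278665]
```

View pics/c5.png

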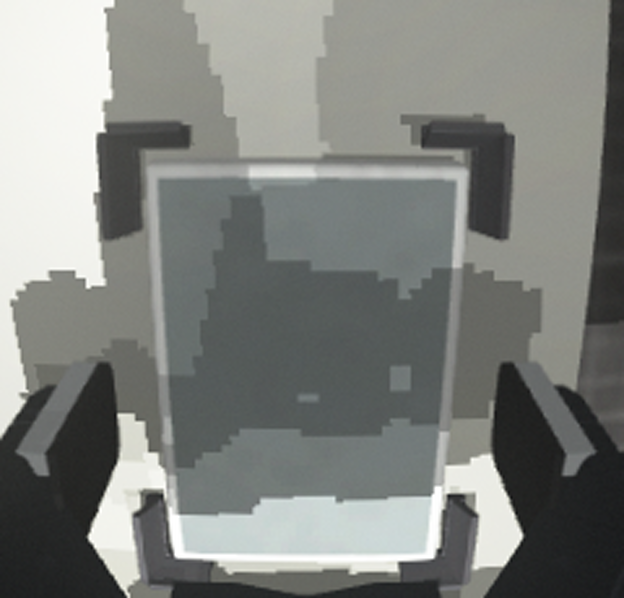

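The blank is seated flat inside all four stops, with even gaps in the crop (rows 160–560, columns 150–465). Next is the lid: I'll lift, cross over it and come down behind.

Call:
drive_tool:
  targets:
    - [0,0,0.03,0]
    - [0,0,0.08,0]
    - [0,0,0.14,0]
    - [0,0,0.2,0]
    - [0,0,0.22,0]

```text
t: 11.25
tcp_pos: [551.7, 87.6, 286.1]
tcp_rot: [0.003, 0.028, 1.0, 0.0]
wrist_force: [-0.1, 0.2, -1.2]
width: 75.3
gripper_force: 0.0
```

Call:
drive_tool:
  targets:
    - [0.03,-0.002,0.01,0]
    - [0.08,-0.004,0.01,0]
    - [0.13,-0.007,0.01,0]
    - [0.15,-0.008,0.01,0]
    - [0.15,-0.008,0.01,0]
  fingers: 0.0

```text
t: 11.88
tcp_pos: [701.7, 79.3, 291.0]
tcp_rot: [-0.001, 0.028, 1.0, 0.0]
wrist_force: [-0.4, 0.2, 0.2]
width: 0.0
gripper_force: 0.0
```

Run:
```python
from h import *
print(bot.state()['tcp_pos'])
for n in ('top','scene'):
    s=snap(n)
    if n=='top': s['range_z']=np.load('s0.npz')['ta']
    else: s['range_z']=np.load('s0.npz')['ra']
    P=cloud(s).reshape(-1,3)
    m=(P[:,0]>590)&(P[:,0]<690)&(P[:,1]>20)&(P[:,1]<140)&(P[:,2]>90)&(P[:,2]<240);Q=P[m]
    q=Q[:,0]+.055*(Q[:,1]-84)
    for z in range(90,240,20):
        k=(Q[:,2]>=z)&(Q[:,2]<z+20)
        if k.sum(): print(n,z,k.sum(),np.percentile(q[k],[5,50,95]).round(),np.percentile(Q[k,1],[5,95]).round())
```

```text
[701.66858324  79.2630534  290.96838418]
top 90 37 [612. 623. 630.] [ 36. 125.]
top 110 45 [620. 623. 630.] [ 46. 125.]
top 130 47 [617. 624. 632.] [ 37. 124.]
top 150 51 [615. 625. 632.] [ 37. 124.]
top 170 17 [614. 623. 628.] [ 37. 126.]
top 190 136 [617. 626. 635.] [ 39. 124.]
top 210 29 [629. 631. 636.] [63. 98.]
scene 90 73 [610. 619. 626.] [ 37. 129.]
scene 110 77 [608. 619. 628.] [ 36. 129.]
scene 130 84 [613. 621. 629.] [ 38. 128.]
scene 150 84 [611. 622. 631.] [ 36. 127.]
scene 170 86 [614. 623. 630.] [ 36. 128.]
scene 190 88 [612. 622. 631.] [ 38. 125.]
scene 210 22 [623. 628. 634.] [ 62. 104.]
```

Call:
drive_tool:
  targets:
    - [-0.005,0.001,-0.05,0]
    - [-0.01,0.001,-0.1,0]
    - [-0.013,0.001,-0.107,0]
    - [-0.03,0.002,-0.107,0]
    - [-0.045,0.002,-0.107,0]

```text
t: 12.6
tcp_pos: [656.0, 81.6, 187.6]
tcp_rot: [0.001, 0.028, 1.0, 0.0]
wrist_force: [-0.0, 0.2, 0.5]
width: 0.3
gripper_force: 0.0
```

Call:
drive_tool:
  targets:
    - [-0.008,0,0,0]
    - [-0.016,0.001,0,0]
    - [-0.024,0.0015,0,0]
    - [-0.031,0.002,0,0]
    - [-0.039,0.0025,-0.001,0]
    - [-0.046,0.003,-0.002,0]
    - [-0.054,0.0034,-0.004,0]
    - [-0.061,0.0036,-0.006,0]
    - [-0.068,0.004,-0.009,0]
    - [-0.075,0.0044,-0.0115,0]

```text
t: 13.85
tcp_pos: [580.6, 85.9, 173.2]
tcp_rot: [-0.0, 0.028, 1.0, 0.0]
wrist_force: [2.1, 0.5, 0.0]
width: 0.0
gripper_force: 0.9
```

Call:
drive_tool:
  targets:
    - [-0.007,0.0003,-0.004,0]
    - [-0.013,0.0006,-0.008,0]
    - [-0.019,0.001,-0.012,0]
    - [-0.025,0.0013,-0.017,0]
    - [-0.03,0.0016,-0.022,0]
    - [-0.035,0.002,-0.028,0]
    - [-0.04,0.0022,-0.034,0]
    - [-0.045,0.0025,-0.04,0]

```text
t: 14.85
tcp_pos: [535.9, 88.4, 133.2]
tcp_rot: [0.0, 0.028, 1.0, 0.0]
wrist_force: [2.2, -1.1, 0.6]
width: 0.2
gripper_force: 0.6
```

Call:
drive_tool:
  targets:
    - [-0.004,0.0002,-0.007,0]
    - [-0.007,0.0004,-0.013,0]
    - [-0.01,0.0006,-0.02,0]
    - [-0.013,0.0007,-0.0265,0]
    - [-0.015,0.0008,-0.034,0]
    - [-0.0165,0.0009,-0.041,0]
    - [-0.018,0.001,-0.047,0]
    - [-0.019,0.001,-0.051,0]
    - [-0.019,0.001,-0.051,0]

```text
t: 15.98
tcp_pos: [517.0, 89.3, 82.3]
tcp_rot: [-0.0, 0.028, 1.0, 0.0]
wrist_force: [0.1, 0.6, 0.4]
width: -0.3
gripper_force: 0.0
```

Run:
```python
from h import *
s=snap('scene');im=s['img'];print(bot.state()['tcp_pos'])
cv2.imwrite('pics/c6.png',cv2.resize(im[80:200,190:310,::-1],None,fx=5,fy=5,interpolation=cv2.INTER_CUBIC))
```

```text
[517.04590465  89.34809479  82.50662238]
```

View pics/c6.png

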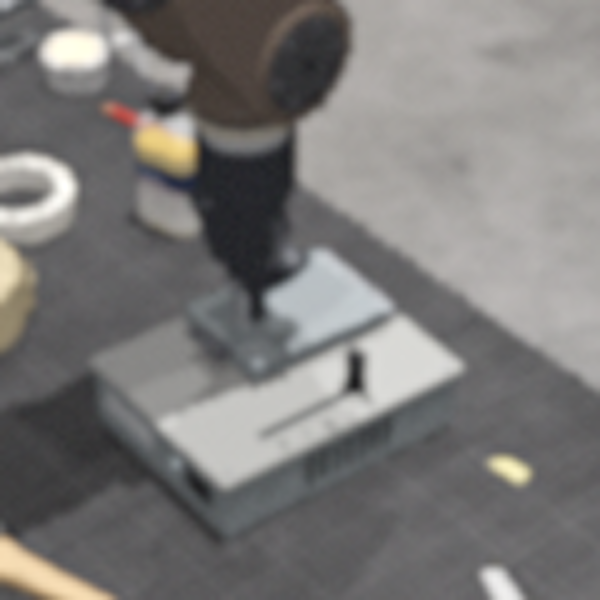

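The lid is almost shut (crop 190–390, 250–380). I'll press it fully down.

Call:
drive_tool:
  targets:
    - [0,0,-0.002,0]
    - [0,0,-0.004,0]
    - [0,0,-0.005,0]
    - [0,0,-0.005,0]

```text
t: 16.52
tcp_pos: [517.0, 89.4, 78.0]
tcp_rot: [0.0, 0.028, 1.0, 0.0]
wrist_force: [-3.0, 0.8, 6.5]
width: -0.0
gripper_force: 3.6
```

Call:
drive_tool:
  targets:
    - [0,0,-0.0008,0]
    - [0,0,-0.0012,0]
    - [0,0,-0.0012,0]

```text
t: 16.9
tcp_pos: [517.1, 89.4, 77.8]
tcp_rot: [0.0, 0.028, 1.0, 0.0]
wrist_force: [-5.8, 0.3, 21.7]
width: 0.0
gripper_force: 10.9
```

The lid is firmly shut: it stops at 77.8 mm under 22 N. Now above the knob, with the fingers turned to close along the slot.

Call:
drive_tool:
  targets:
    - [0,0,0.03,0]
    - [0,0,0.08,0]
    - [0,-0.02,0.11,-0.18]
    - [0.005,-0.04,0.11,-0.36]
    - [0.01,-0.06,0.11,-0.54]
    - [0.02,-0.08,0.11,-0.72]
    - [0.029,-0.091,0.1,-0.9]
    - [0.029,-0.091,0.1,-1.08]
    - [0.029,-0.091,0.1,-1.26]
    - [0.029,-0.091,0.1,-1.44]
    - [0.029,-0.091,0.1,-1.571]
    - [0.029,-0.091,0.1,-1.571]
  fingers: 0.055

```text
t: 18.4
tcp_pos: [546.1, -1.7, 176.4]
tcp_rot: [0.0, 0.726, 0.687, 0.0]
wrist_force: [0.2, 0.3, -0.1]
width: 54.8
gripper_force: 0.0
```

Run:
```python
from h import *
s=snap('wrist','w7.png');print(bot.state()['tcp_pos'],bot.state()['tcp_rot'])
c=np.array([519.5,59.2]);yaw=np.deg2rad(-3.15);R=np.array([[np.cos(yaw),-np.sin(yaw)],[np.sin(yaw),np.cos(yaw)]])
for n,p in {'knobtop':(30,-60,94.5),'half':(-10,-60,60),'slotfront':(-61,-60,60)}.items(): print(n,fproj(s,[np.r_[c+R@p[:2],p[2]]]).round(1))
```

```text
[546.13253314  -1.64236776 176.35997825] [4.13582872e-05 7.25612313e-01 6.88103749e-01 1.14684307e-05]
knobtop [[259.  201.8]]
half [[214.8 190.2]]
slotfront [[161.5 190.3]]
```

View pics/w7.png

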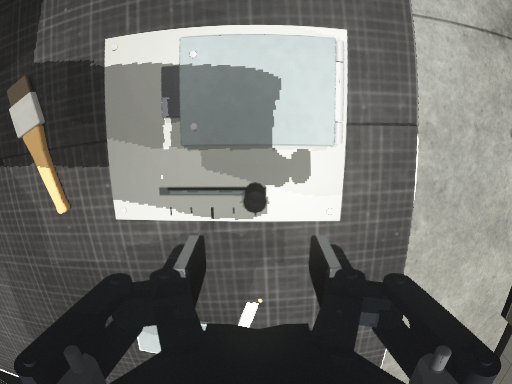

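The view shows the lid shut flat (180–340, 37–145). The knob is at (255,198), within 3 mm of the prediction, and the half mark is at (213,213). Lowering over the knob.

Call:
drive_tool:
  targets:
    - [-0.001,-0.001,-0.05,0]
    - [-0.001,-0.001,-0.09,0]
    - [-0.001,-0.001,-0.105,0]
    - [-0.001,-0.001,-0.109,0]
    - [-0.001,-0.001,-0.109,0]

```text
t: 19.08
tcp_pos: [545.7, -2.7, 68.3]
tcp_rot: [0.001, 0.726, 0.687, 0.0]
wrist_force: [0.8, -0.6, 0.6]
width: 54.9
gripper_force: 0.0
```

Call:
drive_tool:
  targets:
    - [0,0,0,0]
    - [0,0,0,0]
    - [0,0,0,0]
    - [0,0,0,0]
    - [0,0,0,0]
  fingers: 0.01
  grip_force: 40

```text
t: 19.7
tcp_pos: [544.2, -2.6, 68.3]
tcp_rot: [-0.0, 0.727, 0.687, -0.0]
wrist_force: [-7.5, -0.1, 8.7]
width: 16.6
gripper_force: 38.8
```

Call:
drive_tool:
  targets:
    - [-0.004,0.0002,0,0]
    - [-0.01,0.0006,0,0]
    - [-0.016,0.0009,0,0]
    - [-0.022,0.0012,0,0]
    - [-0.028,0.0015,0,0]
    - [-0.033,0.0018,0,0]
    - [-0.037,0.002,0,0]
    - [-0.039,0.0022,0,0]
    - [-0.039,0.0022,0,0]

```text
t: 20.82
tcp_pos: [508.1, -0.6, 68.4]
tcp_rot: [0.002, 0.727, 0.687, 0.002]
wrist_force: [8.4, 0.5, 4.3]
width: 16.6
gripper_force: 39.2
```

Run:
```python
from h import *
st=bot.state();print(st['tcp_pos'],st['wrist_force'])
for n in ('top','scene'):
    s=snap(n)
    c=np.array([519.5,59.2])
    print(n,proj(s,[505.7,-0.5,94]),proj(s,[505.7,-.5,60]))
s=snap('wrist');im=s['img']
cv2.imwrite('pics/c8.png',cv2.resize(im[100:330,140:380,::-1],None,fx=2.6,fy=2.6,interpolation=cv2.INTER_CUBIC))
```

```text
[508.08801943  -0.62199956  68.40934366] [8.41224379 0.54444733 4.27433614]
top [207.68527862 160.98793312] [208.61043254 162.67161749]
scene [252.8342315 154.2860944] [252.84537075 161.32210842]
```

View pics/c8.png

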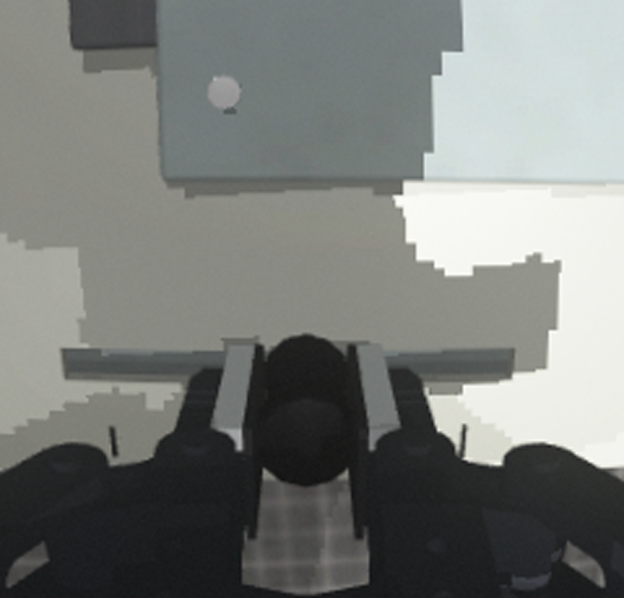

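The knob base is at crop (306,345). The shut and full marks are at 463 and 113, so the middle is 288, about 4 mm further. The spring force agrees.

Call:
drive_tool:
  targets:
    - [-0.002,0.0001,0,0]
    - [-0.0035,0.0002,0,0]
    - [-0.0042,0.0002,0,0]
    - [-0.0042,0.0002,0,0]
    - [-0.0042,0.0002,0,0]
    - [-0.0042,0.0002,0,0]

```text
t: 21.72
tcp_pos: [504.2, -0.4, 68.4]
tcp_rot: [0.002, 0.727, 0.687, 0.002]
wrist_force: [8.2, 1.5, 3.1]
width: 16.6
gripper_force: 39.2
```

Run:
```python
from h import *
print(bot.state()['tcp_pos'])
s=snap('wrist');im=s['img'];z=60
cv2.imwrite('pics/c9.png',cv2.resize(im[220:300,140:380,::-1],None,fx=3.3,fy=3.3,interpolation=cv2.INTER_CUBIC))
g=im[:,:,:].max(2)
for v in (233,235,237,239): print(v,''.join('#' if g[v,u]<60 else '+' if g[v,u]<110 else '.' for u in range(155,350)))
for v in (266,269,272): print(v,[u for u in range(165,335) if g[v,u]<60 and (u<200 or u>300)])
```

```text
[ 5.04159685e+02 -3.89693055e-01  6.84211268e+01]
233 .......................................................................++.........+###+..++#######################+++++###+........................................................................
235 ...............++++++++++++++.......................+......++++++++++++++.........+####++###########################+++###+....................................++++++++++++++++++++++++++++++......
237 ...............+++++++++++++++++++++++++++++++++++++++++++++++++++++++++..........+####+##################################++.........++++++++++++++++++++++++++++++++++++++++++++++++++++++++......
239 ................++++++++++++++++++++++++++++++++++++++++++++++++++++++++.........+#########################################+.........++++++++++++++++++++++++++++++++++++++++++++++++++++++++......
266 [189, 190, 301, 302, 303, 304, 305, 306, 307]
269 [190, 301, 302, 303, 304, 305, 306, 307, 308, 309, 310, 311, 312, 324]
272 [165, 166, 167, 168, 169, 170, 171, 172, 173, 174, 175, 176, 190, 301, 302, 303, 304, 305, 306, 307, 308, 309, 310, 311, 312, 313, 314]
```

View pics/c9.png

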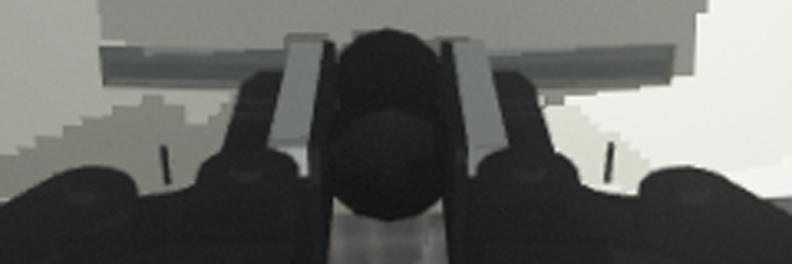

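The knob is centred at crop 388, between the full mark (165) and the shut mark (609), whose midpoint is 387. It is at half travel with a firm grip, so I'm handing in.

```bash
python3 -c "
from rig import bot
s=bot.state();print(s['tcp_pos'],s['wrist_force'],s['t']);print(bot.close_job())"
```

```text
[ 5.04130834e+02 -3.88857925e-01  6.84065035e+01] [8.06173195 2.14078065 3.26994838] 21.775
the job is handed in; nothing more can be done
None
```

I handed the job in at 21.8 s of the 72 s allowed: the small blank is seated between the four stops, the lid is shut over it, and the gripper is holding the shutter knob at the middle mark. The hand-in gave no verdict, so this rests on my own camera and force readings.

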